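Sort the leftovers of a service into the coloured trays

ROBOT

A 6-joint arm with a two-finger parallel gripper is mounted at the origin on a cart in front of the work surface, level with it; the furniture and walls round the work are solid. World frame = base frame: x ahead of the robot, y to its left, z up, the work surface at z = 0. Lengths are in m, angles in rad, forces in N, time in s.
With the tool pointing down it reaches from about 0.425 to 0.95 m from the base axis. Payload 3.5 kg.
Tool frame: the origin (TCP) lies between the finger pads; the fingertips stand 22 mm ahead of it and the grasp point (between the pads) lies 3 mm ahead of it (ctrl.nose_length is the z of the fingertips in the tool frame, in m); z points along the fingers, y is the line along which they close (so a half turn about z gives the same grasp; the last joint's range is limited). The gripper opens to 85 mm and grips with 20 to 120 N. Pads are 22 mm wide; open, the fingers measure 114 mm over their backs; the gripper's body (76 mm by 85 mm) begins 54 mm behind the grasp point. The pads swing forward as they close: fully open they stand 13 mm farther back than shut.
Start: joints at [-1.476, 0.286, 1.577, -0, 1.279, -0.15], TCP at [0.164, -0.655, 0.253] pointing down, gripper open.
Joint ranges: [-2.77, 2.77], [-0.9, 2.22], [0.21, 2.48], [-1.53, 4.67], [0.24, 2.81], [-2.84, 2.84]. Speed limits (rad/s): [2.79, 2.79, 3.14, 3.14, 3.14, 3.14].

INTERFACE

Orientations are given as a unit quaternion [x, y, z, w].
In Python, from plant import ctrl gives the robot as it stands. The module is installed in compiled form; this text tells all that it offers.
- The arm moves only by the tool send_rows, never from a script. Its argument "rows" is text: rows parted by semicolons, each of 7 numbers parted by spaces: the turn, a rotation vector about the tool's x, y, z in shares of 360 degrees (1.0 is 360 degrees), then the shift along the tool's x, y, z in parts of the range, where 1.0 means 600 mm, then the opening, from -1 (shut) to 1 (fully open). A call has 1 to 8 rows; each row is the pose to reach, as a shift and turn from the pose commanded when the call began, along the tool's axes at that moment; what a row does not reach only later rows make up. A row lasts 1/8 s, in which the tool goes at most 62.5 mm and 10.7 degrees, less where a joint would pass 70% of its speed; a pose out of reach is approached as far as the arm can. A shift or turn number past 1, either way, is cut back to 1. A call with a gripper value outside its range is refused whole. The fingers move at their own pace and stop on an object; "grip_force" is the grip in N (left out, the last holds). Time passes only in rows, so rows that repeat a pose let the fingers close. It gives the time, the measured TCP pose, the force, the opening and the grip force at its end, in the units of the state.
- ctrl.get_state(): the state, without advancing time (a new reading comes with each control period).
- ctrl.read_camera(name): name is "side" or "top"; returns a dict with "color" (420x560x3 uint8, red, green, blue), "fx", "fy", "cx", "cy" (pixels), "extrinsics" (4x4, takes a point from world to camera coordinates). Camera axes: x right, y down, z forward; pixel columns grow to the right and rows downward; lengths in m; the calibration is good to about 2 mm. A picture is of the moment at which its call begins. There is no depth.
- ctrl.sign_off(): hands the job in; it is judged then, once.
Trained networks look in a picture, given as the dict that the camera call returned (one of the last four; its "shot" number tells which), for a name from the list of things; names that differ only in an ending like _2 or _b are one class to them, and where a whole thing is asked for, a point or a joint stands for the part that bears it (a point fixed in the world has none). Each returns a list of dicts, best first, with "p" (0 to 1); they miss things now and then, are a little off and sometimes report something else, mostly with a low value. They report only what shows in the picture. A call takes as long as a camera call.
- ctrl.look_for(picture, target): "position" ([x, y, z] in m, in the coordinates of the camera as it stood for that picture, good to about 4 mm: the middle of the surface that is visible of it).
The state is a dict: "time": time; "qpos": joint angles; "dq": joint speeds; "joint_efforts": joint torques, N m; "eef_pos": TCP position; "tcp_rot": TCP orientation; "contact_force": force on the tool from outside, world axes, zero at the start; "wrist_torque": the same for the moment, N m; "opening": opening from 0.0 (shut) to 1.0 (fully open); "finger_force": force on a finger pad.
Only numpy, scipy, OpenCV 4.12 (cv2) and the standard library are available. Lean on these libraries where they do the work, as an engineer would, in place of code of your own. Each camera call takes 0.05 s, during which the arm holds its last target. There are 200 camera calls.

TASK

Sort the small parts left over from a service into the three coloured trays on the bench: both used spark plugs into the red tray, the hex bolt into the blue tray, and the bulb carton, standing upright, into the yellow tray. Set each thing down gently so that it rests flat on the floor of its tray, not on a wall or on another part, and leave everything else on the bench where it is.

Things in the scene. Friction and masses are not known exactly. Their poses are not given: they have to be found in the camera images.
- plug_a: used spark plug, one of two alike, lying: 67 mm long, grey metal hexagon and thread, white ceramic. Origin: mid-length, under its axis at bench level (turns with it if it rolls). y runs along it, +y to the thread end. Round: ceramic 12 mm thick (-y half), hexagon 21 mm (y = 2 to 16 mm), thread 17 mm. Grip across the hexagon, 9 mm to +y. 50 g. Can roll a little.
- plug_b: used spark plug, one of two alike, lying: 67 mm long, grey metal hexagon and thread, white ceramic. Origin: mid-length, under its axis at bench level (turns with it if it rolls). y runs along it, +y to the thread end. Round: ceramic 12 mm thick (-y half), hexagon 21 mm (y = 2 to 16 mm), thread 17 mm. Grip across the hexagon, 9 mm to +y. 50 g. Can roll a little.
- hex_bolt: grey steel hex bolt, lying: 46 mm long, head 16 mm across flats and 19 mm over corners at one end, thinner threaded shank. Origin: under the middle of its length, at bench level. y runs along the bolt; it lies tilted by up to 0.15 rad, since its head is thicker, and may have rolled a little about y. 30 g. Grip across the middle.
- bulb_carton: upright closed bulb carton, dark blue with yellow spots, 45 x 45 mm, 62 mm tall, stiff. Origin: centre of its underside; x and y square to its sides, z up. 60 g.
- tray_red: Red shallow open plastic tray, fixed; outside 134 (x) x 100 (y) x 14 mm high (16 with the rim bead), walls and floor 4 mm, so 126 x 92 mm inside, floor 4 mm above the bench; no dividers. Origin: centre of its underside; x the long way (away from the robot), y the short way, z up. The three trays stand in a row behind the loose parts, in any order.
- tray_blue: Blue shallow open plastic tray, fixed; outside 134 (x) x 100 (y) x 14 mm high (16 with the rim bead), walls and floor 4 mm, so 126 x 92 mm inside, floor 4 mm above the bench; no dividers. Origin: centre of its underside; x the long way (away from the robot), y the short way, z up. The three trays stand in a row behind the loose parts, in any order.
- tray_yellow: Yellow shallow open plastic tray, fixed; outside 134 (x) x 100 (y) x 14 mm high (16 with the rim bead), walls and floor 4 mm, so 126 x 92 mm inside, floor 4 mm above the bench; no dividers. Origin: centre of its underside; x the long way (away from the robot), y the short way, z up. The three trays stand in a row behind the loose parts, in any order.
- tape_rule: bystander, stays where it is: yellow pocket tape measure with black top, 62 x 91 x 35 mm, loose, near the bench's front edge on the left. Origin: centre of its underside.
- hardener_tin: bystander, stays where it is: small grey lidded tin, 63 mm across, 60 mm tall, loose, near the bench's front edge, between the parts and the vice. Origin: centre of its underside.

How it is judged:
At the end, for the whole second after the job is handed in: Plugs in red tray, bolt in blue, carton in yellow: origins within 56 mm (long way) and 41 mm (short way) of the tray's centre, carton 41 and 25 mm, and down on the floor; plugs and bolt level within 0.25 rad, carton upright within 0.1 rad; all released and at rest (x of plug_a in the frame of tray_red between -0.056 and 0.056 m and y of plug_a in the frame of tray_red between -0.041 and 0.041 m and z of plug_a in the frame of tray_red between -0.002 and 0.03 m and angle between plug_a's own y axis and vertical between 1.321 and 1.821 rad and linear speed of each of plug_a, plug_b, hex_bolt, bulb_carton below 0.03 m/s and contact force between each of plug_a, plug_b, hex_bolt, bulb_carton and the fingers below 0.1 N and x of plug_b in the frame of tray_red between -0.056 and 0.056 m and y of plug_b in the frame of tray_red between -0.041 and 0.041 m and z of plug_b in the frame of tray_red between -0.002 and 0.03 m and angle between plug_b's own y axis and vertical between 1.321 and 1.821 rad and x of hex_bolt in the frame of tray_blue between -0.056 and 0.056 m and y of hex_bolt in the frame of tray_blue between -0.041 and 0.041 m and z of hex_bolt in the frame of tray_blue between -0.002 and 0.03 m and angle between hex_bolt's own y axis and vertical between 1.321 and 1.821 rad and x of bulb_carton in the frame of tray_yellow between -0.041 and 0.041 m and y of bulb_carton in the frame of tray_yellow between -0.025 and 0.025 m and z of bulb_carton in the frame of tray_yellow between -0.002 and 0.012 m and angle between bulb_carton's own z axis and vertical below 0.1 rad); the robot touches nothing.
It fails at once if tape rule shifted more than 20 mm or tipped (distance of tape_rule from where it was at the start of the episode above 0.02 m or angle between tape_rule's own z axis and vertical above 0.2 rad).
It fails at once if hardener tin shifted more than 20 mm or tipped (distance of hardener_tin from where it was at the start of the episode above 0.02 m or angle between hardener_tin's own z axis and vertical above 0.2 rad).
It fails at once if a part dropped from more than about 40 mm, or thrown ((linear speed of plug_a above 0.9 m/s and contact force between plug_a and the fingers below 0.05 N) or (linear speed of plug_b above 0.9 m/s and contact force between plug_b and the fingers below 0.05 N) or (linear speed of hex_bolt above 0.9 m/s and contact force between hex_bolt and the fingers below 0.05 N) or (linear speed of bulb_carton above 0.9 m/s and contact force between bulb_carton and the fingers below 0.05 N)).
It also fails if it takes over 93 s, if anything falls off the work surface, if the arm or the gripper's body presses on something with over 40 N, if the wrist force passes 120 N, or if a joint passes its speed limit or range.

## Working session

There is one attempt and no reset: what is moved stays moved. The work goes in short steps, Python scripts to look and compute and a tool call to move; the robot and the scene stay as the last step left them, time stands still between calls to the robot, and variables do not carry over. Pictures are saved under pics/ and viewed, at most 14 in all, crops included, and the job is handed in when it is done.

Besides the shell and the picture viewer there is one more tool, called after "Call:" by a JSON object that holds its "op" and its "data". send_rows: Moves the arm, as the interface text tells. Its arguments: {"type":"object","properties":{"rows":{"type":"string"},"grip_force":{"type":"number"}},"required":["rows"]}

```bash
mkdir -p pics; cat > h.py <<'E'
import numpy as np, cv2
from plant import ctrl
from scipy.spatial.transform import Rotation as R
def look(cam, names, save=None):
    p=ctrl.read_camera(cam); E=np.array(p["extrinsics"]); out={}
    if save: cv2.imwrite("pics/"+save,cv2.cvtColor(p["color"],cv2.COLOR_RGB2BGR))
    for n in names:
        for d in ctrl.look_for(p,n)[:3]:
            c=np.array(d["position"]); w=E[:3,:3].T@(c-E[:3,3])
            px=(p["fx"]*c[0]/c[2]+p["cx"],p["fy"]*c[1]/c[2]+p["cy"])
            print(cam,n,round(d["p"],2),np.round(w,4),"px",np.round(px,0))
    return p
def ray(p,u,v,z=0.):
    E=np.array(p["extrinsics"]);d=E[:3,:3].T@np.array([(u-p["cx"])/p["fx"],(v-p["cy"])/p["fy"],1]);o=-E[:3,:3].T@E[:3,3]
    return o+d*(z-o[2])/d[2]
def proj(p,w):
    E=np.array(p["extrinsics"]);c=E[:3,:3]@np.array(w)+E[:3,3];return p["fx"]*c[0]/c[2]+p["cx"],p["fy"]*c[1]/c[2]+p["cy"]
def st():
    s=ctrl.get_state(); print({k:np.round(s[k],3).tolist() for k in s if k in("time","eef_pos","tcp_rot","opening","finger_force","contact_force","qpos")}); print(np.round(R.from_quat(s["tcp_rot"]).as_matrix(),3)); return s
E
python3 - <<'E'
from h import *
import pickle
N=["plug_a","hex_bolt","bulb_carton","tray_red","tray_blue","tray_yellow","tape_rule","hardener_tin"]
st()
for c in("top","side"):
    p=look(c,N,c+"0.png"); pickle.dump({k:p[k] for k in p},open(c+"0.pkl","wb")); print(np.round(p["extrinsics"],3).tolist(),p["fx"])
E
```

```text
{'time': 0.0, 'qpos': [-1.476, 0.287, 1.578, -0.0, 1.279, -0.15], 'eef_pos': [0.164, -0.654, 0.252], 'tcp_rot': [0.993, 0.122, 0.0, -0.001], 'contact_force': [0.542, 0.04, 0.147], 'finger_force': 0.0, 'opening': 1.004}
[[ 0.97   0.242 -0.   ]
 [ 0.242 -0.97   0.002]
 [ 0.    -0.002 -1.   ]]
top plug_a 0.54 [ 0.4219 -0.0062  0.0145] px [259. 239.]
top plug_a 0.49 [ 0.426  -0.1677  0.0187] px [327. 237.]
top bulb_carton 0.82 [ 0.4373 -0.2566  0.0618] px [370. 230.]
top tray_red 0.59 [ 0.5842 -0.1291  0.0024] px [309. 174.]
top tray_blue 0.72 [ 0.5793 -0.245   0.0048] px [357. 176.]
top tray_yellow 0.62 [ 0.5729 -0.3688  0.0006] px [407. 179.]
top tape_rule 0.74 [ 0.5868 -0.1314  0.0012] px [310. 173.]
top tape_rule 0.71 [0.3294 0.2879 0.0318] px [128. 278.]
top hardener_tin 0.69 [ 0.5897 -0.1257  0.0023] px [308. 172.]
top hardener_tin 0.55 [ 0.3282 -0.26    0.0567] px [373. 279.]
[[0.003, -1.0, 0.005, -0.042], [-0.987, -0.004, -0.163, 0.469], [0.163, -0.005, -0.987, 0.843], [0.0, 0.0, 0.0, 1.0]] 380.89851871572705
side plug_a 0.38 [ 0.4098 -0.0138  0.0163] px [284. 224.]
side bulb_carton 0.85 [ 0.4291 -0.2444  0.0371] px [314. 189.]
side tray_red 0.75 [ 0.5508 -0.1685  0.0009] px [269. 200.]
side tray_blue 0.74 [ 0.5765 -0.2555  0.0031] px [275. 190.]
side tray_yellow 0.59 [ 0.5774 -0.3707  0.0013] px [291. 180.]
side tape_rule 0.68 [0.3184 0.3063 0.0296] px [248. 286.]
side hardener_tin 0.63 [ 0.3185 -0.2406  0.0346] px [346. 196.]
[[-0.867, -0.498, -0.011, 0.371], [-0.197, 0.363, -0.911, 0.13], [0.457, -0.788, -0.413, 1.006], [0.0, 0.0, 0.0, 1.0]] 432.04238336407343
```

View pics/top0.png

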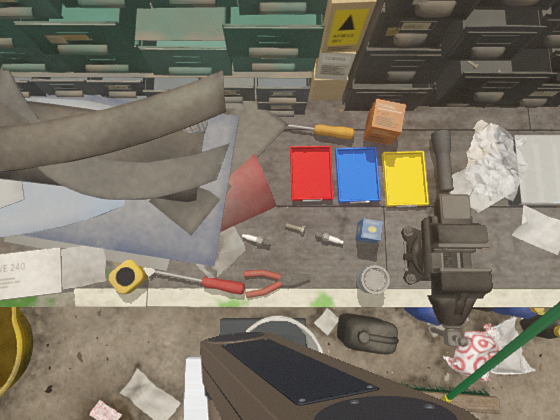

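View pics/side0.png

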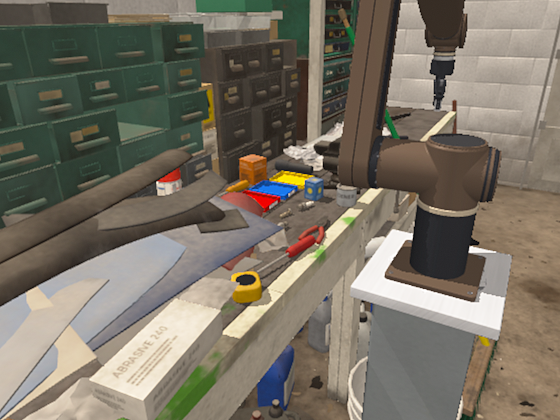

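The top view shows plugs at about (258,240) and (330,239), the bolt at (296,229) and the carton at (369,231). The trays are red (311,173), blue (358,175) and yellow (405,179), and the tin is at (373,279). I'll enlarge the parts in both views.

```bash
python3 - <<'E'
import cv2,numpy as np
t=cv2.imread("pics/top0.png")[210:260,230:390]; s=cv2.imread("pics/side0.png")[168:228,230:350]
a=cv2.resize(t,None,fx=5,fy=5,interpolation=cv2.INTER_CUBIC)
b=cv2.resize(s,None,fx=5,fy=5,interpolation=cv2.INTER_CUBIC)
b=cv2.copyMakeBorder(b,0,0,0,200,0)
cv2.imwrite("pics/crop0.png",np.vstack([a,b]))
E
```

```text
(no output)
```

View pics/crop0.png

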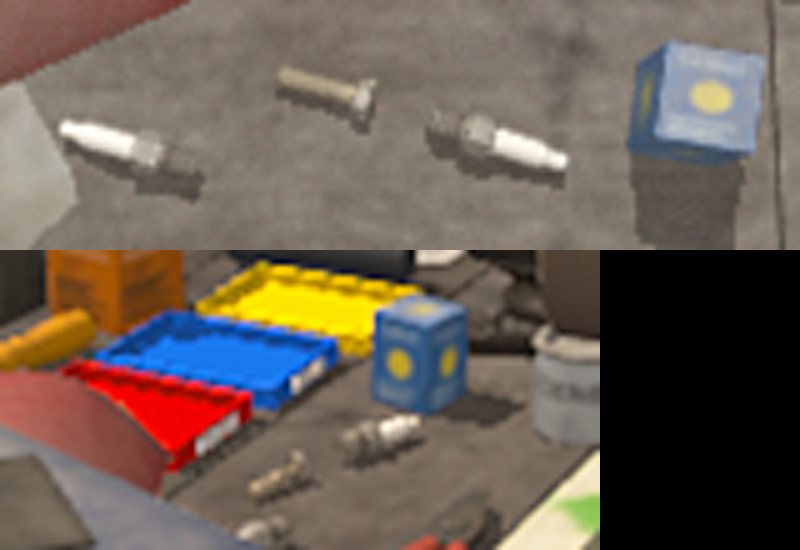

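```bash
cat > tri.py <<'E'
from h import *
def tri(p,a,q,b):
    A=[];B=[]
    for c,(u,v) in((p,a),(q,b)):
        o=ray(c,u,v,0);o2=ray(c,u,v,.5);d=(o2-o)/np.linalg.norm(o2-o);M=np.eye(3)-np.outer(d,d);A.append(M);B.append(M@o)
    x=np.linalg.lstsq(np.vstack(A),np.hstack(B),rcond=None)[0];return np.round(x,4),[np.round(np.array(proj(c,x))-z,1).tolist() for c,z in((p,a),(q,b))]
E
python3 - <<'E'
from tri import *
import pickle
p,q=[pickle.load(open(c+"0.pkl","rb")) for c in("top","side")]
T=lambda x,y:(230+(x+.5)/5-.5,210+(y+.5)/5-.5); S=lambda x,y:(230+(x+.5)/5-.5,168+(y-250+.5)/5-.5)
for n,a,b in[("plugR hex",(478,133),(382,435)),("plugR tip",(566,160),(418,422)),("bolt head",(365,98),(297,466)),("bolt end",(280,75),(255,490)),("carton topctr",(712,100),(420,308)),("plugL",(150,148),(262,530))]:
    print(n,tri(p,T(*a),q,S(*b)))
for n,x in dict(Rtip=(566,160),Rhex=(478,133),Rthr=(430,122),Ltip=(62,128),Lhex=(150,148),Lthr=(203,172),Bend=(280,75),Bhead=(368,95)).items(): print(n,np.round(ray(p,*T(*x),.01),4))
for c in[(670,42),(765,55),(755,158),(655,150)]: print("carton",np.round(ray(p,*T(*c),.062),4))
hsv=cv2.cvtColor(p["color"],cv2.COLOR_RGB2HSV)
for n,lo,hi in[("red",0,6),("blue",105,120),("yel",24,32)]:
    m=cv2.inRange(hsv,(lo,150,70),(hi,255,255)); m[:,:285]=0;m[:,430:]=0;m[:140]=0;m[210:]=0
    k,l,s,_=cv2.connectedComponentsWithStats(m);i=1+s[1:,4].argmax();y,x=np.nonzero(l==i)
    w=np.array([ray(p,u,v,.015)[:2] for u,v in zip(x,y)]).astype(np.float32);r=cv2.minAreaRect(w*1000);print(n,s[i].tolist(),r)
print(np.round(ray(p,373,275,.06),3), [ -np.array(c["extrinsics"])[:3,:3].T@np.array(c["extrinsics"])[:3,3] for c in (p,q)])
for u,v in [(303,283),(272,275),(248,281)]: print("plier",np.round(ray(p,u,v,.01),3))
for u,v in [(247,228),(229,263),(272,205)]: print("cloth",np.round(ray(p,u,v,.01),3))
for u,v in [(365,133),(386,141),(404,138),(400,103),(366,103),(352,138),(353,128)]: print("box/handle",np.round(ray(p,u,v,.03),3))
E
```

```text
plugR hex (array([ 0.4233, -0.1657,  0.0135]), [[1.1, 2.3], [-2.0, -0.1]])
plugR tip (array([ 0.4144, -0.2065,  0.0084]), [[0.5, 1.0], [-0.8, -0.0]])
bolt head (array([ 0.4459, -0.1103,  0.0092]), [[-0.0, -0.0], [0.0, 0.0]])
bolt end (array([ 0.455 , -0.0708,  0.0076]), [[0.4, 0.8], [-0.7, -0.1]])
carton topctr (array([ 0.4381, -0.2618,  0.0623]), [[0.1, 0.1], [-0.1, -0.0]])
plugL (array([ 0.4177, -0.0098,  0.0163]), [[0.6, 1.3], [-1.2, -0.1]])
Rtip [ 0.4165 -0.2052  0.01  ]
Rhex [ 0.4292 -0.1637  0.01  ]
Rthr [ 0.4344 -0.141   0.01  ]
Ltip [0.4309 0.0337 0.01  ]
Lhex [ 0.4215 -0.0081  0.01  ]
Lthr [ 0.4102 -0.0333  0.01  ]
Bend [ 0.4567 -0.0698  0.01  ]
Bhead [ 0.4472 -0.1117  0.01  ]
carton [ 0.4647 -0.2438  0.062 ]
carton [ 0.4589 -0.2865  0.062 ]
carton [ 0.4124 -0.28    0.062 ]
carton [ 0.4158 -0.2354  0.062 ]
red [290, 146, 43, 55, 2120] ((583.9520874023438, -131.2869415283203), (135.47279357910156, 99.89163970947266), 1.2912442684173584)
blue [336, 147, 44, 55, 2090] ((580.9693603515625, -244.14129638671875), (132.93072509765625, 99.70068359375), 2.330714702606201)
yel [382, 151, 47, 55, 2237] ((571.3328247070312, -358.6219177246094), (135.77642822265625, 103.3602294921875), 1.633625864982605)
[ 0.338 -0.261  0.06 ] [array([ 0.32513277, -0.03674637,  0.90853889]), array([-0.11234647,  0.92942867,  0.5376652 ])]
plier [ 0.32 -0.11  0.01]
plier [ 0.338 -0.038  0.01 ]
plier [0.324 0.018 0.01 ]
cloth [0.448 0.022 0.01 ]
cloth [0.365 0.063 0.01 ]
cloth [ 0.504 -0.037  0.01 ]
box/handle [ 0.679 -0.263  0.03 ]
box/handle [ 0.659 -0.313  0.03 ]
box/handle [ 0.667 -0.357  0.03 ]
box/handle [ 0.758 -0.352  0.03 ]
box/handle [ 0.757 -0.268  0.03 ]
box/handle [ 0.666 -0.231  0.03 ]
box/handle [ 0.692 -0.234  0.03 ]
```

The calibration checks out: the carton top comes out at z = 62 mm, the tray outlines at 134x100, and the bolt and plug axes at about 10 mm. I'll take the carton first.

```bash
cat > plan.py <<'E'
import sys; from h import *
s=ctrl.get_state(); M=R.from_quat(s["tcp_rot"]).as_matrix(); P=np.array(s["eef_pos"])
print("t",round(s["time"],2),"P",np.round(P,4),"a",round(np.degrees(np.arctan2(M[1,0],M[0,0])),1),"tiltz",np.round(M[:,2],3),"open",round(s["opening"],3),"ff",s["finger_force"],"q",np.round(s["qpos"],2),"F",np.round(s["contact_force"],1))
for g in sys.argv[1:]:
    x,y,z,a=map(float,g.split(","));a=np.radians(a)
    T=np.array([[np.cos(a),np.sin(a),0],[np.sin(a),-np.cos(a),0],[0,0,-1]])
    print(g,"turn",np.round(np.degrees(R.from_matrix(M.T@T).as_rotvec()),1),"shift",np.round(1000*M.T@(np.array([x,y,z])-P),1))
E
python3 plan.py .164,-.655,.36,14 .438,-.262,.36,-8.5; python3 -c "from plant import ctrl;print(ctrl.nose_length)"
```

```text
t 0.9 P [ 0.1636 -0.6549  0.2533] a 14.0 tiltz [ 0. -0. -1.] open 1.001 ff 0.0 q [-1.48  0.29  1.58 -0.    1.28 -0.15] F [1.  0.1 1. ]
.164,-.655,.36,14 turn [0. 0. 0.] shift [   0.3    0.2 -106.7]
.438,-.262,.36,-8.5 turn [ 0.   0.  22.5] shift [ 361.4 -314.6 -106.7]
0.022
```

The rows are not in the units I measure in: shifts go in shares of 600 mm and turns go in shares of 360 degrees. I convert before sending: 361.4 mm / 600 = 0.6023, -314.6 mm / 600 = -0.5243, 22.5 degrees / 360 = 0.0625.

Call:
{"op": "send_rows", "data": {"rows": "0 0 0 0 0 -0.0917 0.4;0 0 0 0 0 -0.1783 0.4;0 0 0.0139 0.1 -0.0867 -0.1783 0.4;0 0 0.0278 0.2 -0.175 -0.1783 0.4;0 0 0.0417 0.3 -0.2617 -0.1783 0.4;0 0 0.0556 0.4 -0.3483 -0.1783 0.4;0 0 0.0625 0.5 -0.435 -0.1783 0.4;0 0 0.0625 0.6023 -0.5243 -0.1783 0.4", "grip_force": 30}}

```text
time: 1.9
eef_pos: [0.3791, -0.3456, 0.3607]
tcp_rot: [0.997, -0.074, 0.0, 0.0]
contact_force: [0.5, -0.1, -0.3]
opening: 0.697
finger_force: 0.0
```

Call:
{"op": "send_rows", "data": {"rows": "0 0 0 0 0 0 0.4;0 0 0 0 0 0 0.4"}}

```text
time: 2.15
eef_pos: [0.3783, -0.3475, 0.3605]
tcp_rot: [0.997, -0.074, -0.0, 0.0]
contact_force: [-0.2, -0.7, -0.2]
opening: 0.702
finger_force: 0.0
```

```bash
python3 plan.py .438,-.262,.15,-8.5 .438,-.262,.044,-8.5; python3 - <<'E'
from h import *
look("top",["bulb_carton"],"top1.png")
E
```

```text
t 2.15 P [ 0.3783 -0.3475  0.3605] a -8.4 tiltz [-0.    -0.001 -1.   ] open 0.702 ff 0.0 q [-0.94 -0.14  1.83 -0.    1.45  0.78] F [-0.2 -0.7 -0.2]
.438,-.262,.15,-8.5 turn [ 0.  -0.   0.1] shift [ 46.5 -93.5 210.5]
.438,-.262,.044,-8.5 turn [ 0.  -0.   0.1] shift [ 46.5 -93.6 316.5]
top bulb_carton 0.78 [ 0.441  -0.2587  0.0608] px [370. 229.]
```

View pics/top1.png

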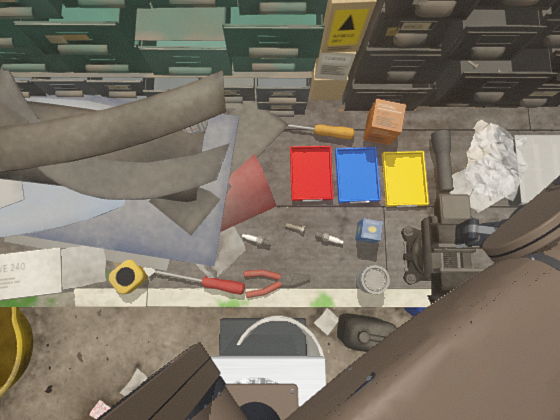

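The parts haven't moved: carton at (370,230), with the arm still above and to the right. Next I go across to it and down.

In the tool's units: 240 mm / 600 = 0.4, -93.5 mm / 600 = -0.1558.

Call:
{"op": "send_rows", "data": {"rows": "0 0 0 0.0383 -0.0783 0 0.4;0 0 0 0.0775 -0.1558 0 0.4;0 0 0 0.0775 -0.1558 0.1 0.4;0 0 0 0.0775 -0.1558 0.2 0.4;0 0 0 0.0775 -0.1558 0.3 0.4;0 0 0 0.0775 -0.1558 0.3667 0.4;0 0 0 0.0775 -0.1558 0.4 0.4;0 0 0 0.0775 -0.1558 0.4 0.4"}}

```text
time: 3.25
eef_pos: [0.4364, -0.2622, 0.1181]
tcp_rot: [0.997, -0.075, -0.002, -0.002]
contact_force: [0.2, -0.1, 1.0]
opening: 0.703
finger_force: 0.0
```

```bash
python3 plan.py .438,-.262,.044,-8.5
```

```text
t 3.25 P [ 0.4364 -0.2622  0.1181] a -8.6 tiltz [-0.004  0.003 -1.   ] open 0.703 ff 0.0 q [-0.74  0.08  2.08 -0.    0.98  0.98] F [ 0.2 -0.1  1. ]
.438,-.262,.044,-8.5 turn [-0.2  0.2 -0.1] shift [ 1.8 -0.2 74.1]
```

Call:
{"op": "send_rows", "data": {"rows": "0 0 0 0.0025 0 0.05 0.4;0 0 0 0.0025 0 0.0917 0.4;0 0 0 0.0025 0 0.1233 0.4;0 0 0 0.0025 0 0.1233 0.4;0 0 0 0.0025 0 0.1233 -0.2;0 0 0 0.0025 0 0.1233 -0.2;0 0 0 0.0025 0 0.1233 -0.2;0 0 0 0.0025 0 0.1233 -0.2", "grip_force": 30}}

```text
time: 4.25
eef_pos: [0.4406, -0.2631, 0.048]
tcp_rot: [0.997, -0.074, 0.001, 0.001]
contact_force: [-0.7, -0.2, 6.1]
opening: 0.521
finger_force: 32.4
```

```bash
python3 plan.py .571,-.359,.044,1.5
```

```text
t 4.25 P [ 0.4406 -0.2631  0.048 ] a -8.5 tiltz [ 0.002 -0.002 -1.   ] open 0.521 ff 32.36197292804718 q [-0.74  0.21  2.1  -0.    0.83  0.98] F [-0.7 -0.2  6.1]
.571,-.359,.044,1.5 turn [  0.1  -0.1 -10. ] shift [143.1  75.6   4.5]
```

In the tool's units: 143 mm / 600 = 0.2383, 75.6 mm / 600 = 0.126, -10 degrees / 360 = -0.0278.

Call:
{"op": "send_rows", "data": {"rows": "0 0 0 0 0 -0.0417 -0.2;0 0 0 0 0 -0.1 -0.2;0 0 -0.0083 0.0583 0.03 -0.1 -0.2;0 0 -0.0167 0.1333 0.07 -0.1 -0.2;0 0 -0.0278 0.2 0.105 -0.1 -0.2;0 0 -0.0278 0.2383 0.126 -0.1 -0.2;0 0 -0.0278 0.2383 0.126 -0.1 -0.2;0 0 -0.0278 0.2383 0.126 -0.1 -0.2"}}

```text
time: 5.25
eef_pos: [0.5689, -0.3568, 0.1054]
tcp_rot: [1.0, 0.013, -0.001, -0.001]
contact_force: [0.3, 0.0, -0.9]
opening: 0.522
finger_force: 31.7
```

```bash
python3 plan.py .571,-.359,.053,1.5; python3 - <<'E'
from h import *
look("top",["bulb_carton","tray_yellow"])
look("side",["bulb_carton","tray_yellow"],"side1.png")
E
```

```text
t 5.25 P [ 0.5689 -0.3568  0.1054] a 1.5 tiltz [-0.002  0.002 -1.   ] open 0.522 ff 31.702285408973694 q [-0.71  0.43  1.68  0.    1.04  0.83] F [ 0.3  0.  -0.9]
.571,-.359,.053,1.5 turn [-0.1  0.1  0. ] shift [ 2.1  2.3 52.4]
top bulb_carton 0.49 [ 0.4214 -0.0076  0.0128] px [259. 239.]
top tray_yellow 0.9 [ 0.6064 -0.3314  0.0046] px [391. 165.]
side bulb_carton 0.52 [ 0.5444 -0.3409  0.0851] px [296. 161.]
side tray_yellow 0.78 [ 0.5654 -0.3739  0.0032] px [294. 180.]
```

View pics/side1.png

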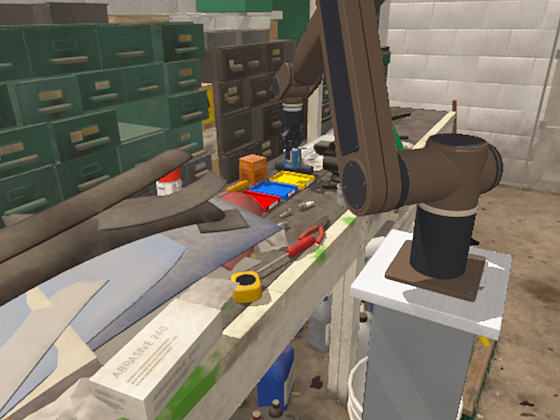

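The carton hangs upright over the yellow tray at (294,160). I'll lower it slowly.

In the tool's units: 53 mm / 600 = 0.0883, 51 mm / 600 = 0.085.

Call:
{"op": "send_rows", "data": {"rows": "0 0 0 0.0033 0.0033 0.0333 -0.2;0 0 0 0.0033 0.0033 0.0583 -0.2;0 0 0 0.0033 0.0033 0.0733 -0.2;0 0 0 0.0033 0.0033 0.08 -0.2;0 0 0 0.0033 0.0033 0.085 -0.2;0 0 0 0.0033 0.0033 0.0883 -0.2;0 0 0 0.0033 0.0033 0.0883 -0.2"}}

```text
time: 6.42
eef_pos: [0.5721, -0.3599, 0.0536]
tcp_rot: [1.0, 0.013, 0.0, 0.0]
contact_force: [0.9, 0.5, -0.3]
opening: 0.523
finger_force: 31.7
```

```bash
python3 plan.py .571,-.359,.053,1.5
```

```text
t 6.42 P [ 0.5721 -0.3599  0.0536] a 1.5 tiltz [ 0. -0. -1.] open 0.523 ff 31.691161394119263 q [-0.71  0.5   1.69  0.    0.95  0.83] F [ 0.9  0.5 -0.3]
.571,-.359,.053,1.5 turn [ 0. -0.  0.] shift [-1.1 -1.   0.6]
```

In the tool's units: 3 mm / 600 = 0.005, 1.5 mm / 600 = 0.0025.

Call:
{"op": "send_rows", "data": {"rows": "0 0 0 0 0 0.0025 -0.2;0 0 0 0 0 0.005 -0.2;0 0 0 0 0 0.005 -0.2"}}

```text
time: 6.8
eef_pos: [0.5723, -0.3601, 0.0521]
tcp_rot: [1.0, 0.013, 0.0, 0.0]
contact_force: [-2.5, 0.7, 5.0]
opening: 0.52
finger_force: 32.2
```

Contact with the floor at 5 N, so I release and rise.

In the tool's units: -110 mm / 600 = -0.1833, -60 mm / 600 = -0.1.

Call:
{"op": "send_rows", "data": {"rows": "0 0 0 0 0 0 0.35;0 0 0 0 0 0 0.35;0 0 0 0 0 0 0.35;0 0 0 0 0 -0.0333 0.35;0 0 0 0 0 -0.1 0.35;0 0 0 0 0 -0.1833 0.35;0 0 0 0 0 -0.1833 0.0;0 0 0 0 0 -0.1833 0.0"}}

```text
time: 7.8
eef_pos: [0.572, -0.3598, 0.1614]
tcp_rot: [1.0, 0.013, 0.0, 0.0]
contact_force: [-0.6, -0.0, 0.3]
opening: 0.5
finger_force: 0.0
```

```bash
python3 plan.py .452,-.091,.16,77 .452,-.091,.022,77; python3 - <<'E'
from h import *
look("side",["bulb_carton"])
look("top",["bulb_carton","hex_bolt"])
E
```

```text
t 7.8 P [ 0.572  -0.3598  0.1614] a 1.5 tiltz [ 0.001 -0.001 -1.   ] open 0.5 ff 0.0 q [-0.71  0.37  1.65 -0.    1.13  0.83] F [-0.6 -0.   0.3]
.452,-.091,.16,77 turn [  0.1  -0.  -75.5] shift [-112.8 -271.9    1. ]
.452,-.091,.022,77 turn [  0.1  -0.  -75.5] shift [-112.9 -272.1  139. ]
side bulb_carton 0.58 [ 0.558  -0.3418  0.0429] px [292. 172.]
top bulb_carton 0.62 [ 0.5868 -0.3403  0.0459] px [401. 168.]
top hex_bolt 0.45 [ 0.4492 -0.0945  0.0128] px [296. 228.]
```

In the tool's units: -272 mm / 600 = -0.4533, -240 mm / 600 = -0.4, -75.5 degrees / 360 = -0.2097.

Call:
{"op": "send_rows", "data": {"rows": "0 0 -0.0278 -0.0233 -0.0567 0 0;0 0 -0.0556 -0.0467 -0.1133 0 0;0 0 -0.0833 -0.07 -0.17 0 0;0 0 -0.1111 -0.0933 -0.2267 0 0;0 0 -0.1389 -0.1167 -0.2833 0 0;0 0 -0.1667 -0.14 -0.34 0 0;0 0 -0.1944 -0.1633 -0.4 0 0;0 0 -0.2097 -0.1883 -0.4533 0 0"}}

```text
time: 9.05
eef_pos: [0.4508, -0.0896, 0.1596]
tcp_rot: [0.781, 0.624, -0.0, -0.001]
contact_force: [0.4, 0.6, 0.5]
opening: 0.499
finger_force: 0.0
```

Call:
{"op": "send_rows", "data": {"rows": "0 0 0 0 0 0 0;0 0 0 0 0 0 0"}}

```text
time: 9.3
eef_pos: [0.4521, -0.0913, 0.1603]
tcp_rot: [0.783, 0.622, -0.0, 0.0]
contact_force: [-0.4, -0.2, 0.2]
opening: 0.498
finger_force: 0.0
```

```bash
python3 plan.py .452,-.091,.024,77
```

```text
t 9.3 P [ 0.4521 -0.0913  0.1603] a 77.0 tiltz [ 0. -0. -1.] open 0.498 ff 0.0 q [-0.42 -0.09  2.17 -0.    1.07 -0.19] F [-0.4 -0.2  0.2]
.452,-.091,.024,77 turn [ 0.  0. -0.] shift [  0.3  -0.2 136.3]
```

Call:
{"op": "send_rows", "data": {"rows": "0 0 0 0 0 0.0833 0;0 0 0 0 0 0.1583 0;0 0 0 0 0 0.2 0;0 0 0 0 0 0.2167 0;0 0 0 0 0 0.2233 0;0 0 0 0 0 0.2267 0;0 0 0 0 0 0.2267 0;0 0 0 0 0 0.2267 0"}}

```text
time: 10.3
eef_pos: [0.4523, -0.0911, 0.0251]
tcp_rot: [0.782, 0.623, 0.0, 0.001]
contact_force: [-1.0, -0.9, 0.7]
opening: 0.498
finger_force: 0.0
```

Call:
{"op": "send_rows", "data": {"rows": "0 0 0 0 0 0 -1;0 0 0 0 0 0 -1;0 0 0 0 0 0 -1;0 0 0 0 0 0 -1", "grip_force": 30}}

```text
time: 10.8
eef_pos: [0.4519, -0.091, 0.0247]
tcp_rot: [0.782, 0.623, -0.0, 0.0]
contact_force: [-1.8, 0.0, 5.8]
opening: 0.161
finger_force: 29.1
```

In the tool's units: -100 mm / 600 = -0.1667, -60 mm / 600 = -0.1.

Call:
{"op": "send_rows", "data": {"rows": "0 0 0 0 0 -0.0333 -1;0 0 0 0 0 -0.1 -1;0 0 0 0 0 -0.1667 -1;0 0 0 0 0 -0.1667 -1"}}

```text
time: 11.3
eef_pos: [0.454, -0.0918, 0.1275]
tcp_rot: [0.782, 0.623, 0.002, 0.003]
contact_force: [-0.5, -0.5, -0.7]
opening: 0.165
finger_force: 29.3
```

```bash
python3 plan.py .581,-.244,.09,90 .581,-.244,.032,90; python3 - <<'E'
from h import *
a=look("side",["hex_bolt"])["color"];b=look("top",["hex_bolt"])["color"]
f=lambda i,x,y,w,h,k:cv2.resize(i[y:y+h,x:x+w],None,fx=k,fy=k,interpolation=cv2.INTER_CUBIC)
cv2.imwrite("pics/c2.png",np.hstack([f(a,240,140,120,100,4),f(b,270,140,160,200,2)])[:,:,::-1])
E
```

```text
t 11.3 P [ 0.454  -0.0918  0.1275] a 77.0 tiltz [ 0.007 -0.003 -1.   ] open 0.165 ff 29.273141159210354 q [-0.42 -0.04  2.19  0.    0.99 -0.19] F [-0.5 -0.5 -0.7]
.581,-.244,.09,90 turn [  0.4   0.1 -13. ] shift [-119.7  157.6   38.8]
.581,-.244,.032,90 turn [  0.4   0.1 -13. ] shift [-119.7  157.2   96.8]
```

View pics/c2.png

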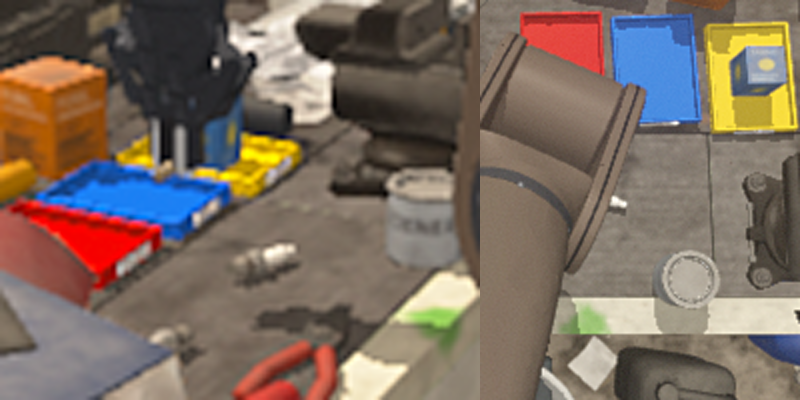

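The side crop shows the bolt between the fingertips and the carton upright inside the yellow tray. On to the blue tray.

In the tool's units: 157.5 mm / 600 = 0.2625, 138 mm / 600 = 0.23, -13 degrees / 360 = -0.0361.

Call:
{"op": "send_rows", "data": {"rows": "0 0 -0.0083 -0.0333 0.0433 0 -1;0 0 -0.0167 -0.075 0.0983 0 -1;0 0 -0.025 -0.125 0.1633 0 -1;0 0 -0.0361 -0.175 0.23 0 -1;0 0 -0.0361 -0.2 0.2625 0 -1;0 0 -0.0361 -0.2 0.2625 0.05 -1;0 0 -0.0361 -0.2 0.2625 0.1 -1;0 0 -0.0361 -0.2 0.2625 0.125 -1"}}

```text
time: 12.5
eef_pos: [0.5761, -0.2419, 0.045]
tcp_rot: [0.707, 0.707, -0.001, -0.003]
contact_force: [-0.8, 0.4, -0.5]
opening: 0.163
finger_force: 29.3
```

In the tool's units: 19 mm / 600 = 0.0317, 16 mm / 600 = 0.0267.

Call:
{"op": "send_rows", "data": {"rows": "0 0 0 0 0 0.0167 -1;0 0 0 0 0 0.0267 -1;0 0 0 0 0 0.0317 -1;0 0 0 0 0 0.0317 -1"}}

```text
time: 13.0
eef_pos: [0.5787, -0.2434, 0.0309]
tcp_rot: [0.707, 0.707, 0.0, 0.001]
contact_force: [0.3, -0.1, -0.2]
opening: 0.162
finger_force: 29.3
```

```bash
python3 plan.py .581,-.244,.029,90
```

```text
t 13.0 P [ 0.5787 -0.2434  0.0309] a 90.0 tiltz [ 0.001 -0.001 -1.   ] open 0.162 ff 29.276878831442446 q [-0.56  0.45  1.82 -0.    0.88 -0.56] F [ 0.3 -0.1 -0.2]
.581,-.244,.029,90 turn [0.1 0.  0. ] shift [-0.6  2.3  1.9]
```

In the tool's units: 3 mm / 600 = 0.005, 1.5 mm / 600 = 0.0025.

Call:
{"op": "send_rows", "data": {"rows": "0 0 0 0 0 0.0025 -1;0 0 0 0 0 0.005 -1;0 0 0 0 0 0.005 -1"}}

```text
time: 13.38
eef_pos: [0.5787, -0.2435, 0.0288]
tcp_rot: [0.707, 0.707, 0.0, 0.0]
contact_force: [-2.4, 1.8, 5.0]
opening: 0.16
finger_force: 29.7
```

Contact again. I release slowly and rise.

In the tool's units: -110 mm / 600 = -0.1833, -60 mm / 600 = -0.1.

Call:
{"op": "send_rows", "data": {"rows": "0 0 0 0 0 -0.0008 -0.55;0 0 0 0 0 -0.0008 -0.4;0 0 0 0 0 -0.0008 -0.2;0 0 0 0 0 -0.0008 -0.2;0 0 0 0 0 -0.0333 -0.2;0 0 0 0 0 -0.1 -0.2;0 0 0 0 0 -0.1833 -0.2;0 0 0 0 0 -0.1833 0"}}

```text
time: 14.38
eef_pos: [0.5817, -0.2452, 0.145]
tcp_rot: [0.707, 0.707, 0.001, 0.006]
contact_force: [0.2, 0.3, 0.6]
opening: 0.499
finger_force: 0.0
```

```bash
python3 plan.py .428,-.165,.14,74.5 .428,-.165,.025,74.5; python3 - <<'E'
from h import *
look("side",["hex_bolt","plug_b"]);look("top",["hex_bolt","plug_b"])
E
```

```text
t 14.38 P [ 0.5817 -0.2452  0.145 ] a 90.0 tiltz [ 0.011 -0.007 -1.   ] open 0.499 ff 0.0 q [-0.56  0.29  1.78  0.    1.06 -0.56] F [0.2 0.3 0.6]
.428,-.165,.14,74.5 turn [ 0.7  0.3 15.5] shift [  80.3 -153.7    2.8]
.428,-.165,.025,74.5 turn [ 0.7  0.3 15.5] shift [  81.1 -155.   117.8]
side hex_bolt 0.49 [ 0.5772 -0.2506  0.0139] px [274. 187.]
side plug_b 0.65 [ 0.4203 -0.1584  0.0079] px [304. 207.]
side plug_b 0.58 [ 0.4077 -0.0139  0.0124] px [285. 225.]
top hex_bolt 0.36 [ 0.5319 -0.411   0.0023] px [425. 195.]
top plug_b 0.52 [ 0.4203 -0.0065  0.0151] px [259. 239.]
```

In the tool's units: -154 mm / 600 = -0.2567, -115 mm / 600 = -0.1917, 15.5 degrees / 360 = 0.0431.

Call:
{"op": "send_rows", "data": {"rows": "0 0 0.0139 0.025 -0.0483 0 0;0 0 0.0278 0.05 -0.0967 0 0;0 0 0.0431 0.075 -0.1433 0 0;0 0 0.0431 0.1 -0.1917 0 0;0 0 0.0431 0.1333 -0.2567 0 0;0 0 0.0431 0.1333 -0.2567 0 0;0 0 0.0431 0.1333 -0.2567 0 0"}}

```text
time: 15.55
eef_pos: [0.4245, -0.1635, 0.1372]
tcp_rot: [0.796, 0.605, 0.0, 0.0]
contact_force: [0.8, 0.2, 0.5]
opening: 0.5
finger_force: 0.0
```

```bash
python3 plan.py .428,-.165,.025,74.5
```

```text
t 15.55 P [ 0.4245 -0.1635  0.1372] a 74.5 tiltz [ 0. -0. -1.] open 0.5 ff 0.0 q [-0.59 -0.08  2.2   0.    1.02 -0.32] F [0.8 0.2 0.5]
.428,-.165,.025,74.5 turn [0. 0. 0.] shift [ -0.5   3.7 112.2]
```

In the tool's units: 112 mm / 600 = 0.1867, 107 mm / 600 = 0.1783.

Call:
{"op": "send_rows", "data": {"rows": "0 0 0 0 0.0058 0.0667 0;0 0 0 0 0.0058 0.125 0;0 0 0 0 0.0058 0.1633 0;0 0 0 0 0.0058 0.1783 0;0 0 0 0 0.0058 0.1867 0;0 0 0 0 0.0058 0.1867 0;0 0 0 0 0.0058 0.1867 0"}}

```text
time: 16.42
eef_pos: [0.4284, -0.1647, 0.0263]
tcp_rot: [0.796, 0.606, 0.0, 0.001]
contact_force: [0.2, 0.0, 0.3]
opening: 0.505
finger_force: 0.0
```

Call:
{"op": "send_rows", "data": {"rows": "0 0 0 0 0 0 -0.6;0 0 0 0 0 0 -1;0 0 0 0 0 0 -1;0 0 0 0 0 0 -1", "grip_force": 30}}

```text
time: 16.92
eef_pos: [0.428, -0.1644, 0.026]
tcp_rot: [0.796, 0.605, 0.0, 0.0]
contact_force: [-1.2, 0.6, 5.8]
opening: 0.223
finger_force: 29.4
```

In the tool's units: -80 mm / 600 = -0.1333, -50 mm / 600 = -0.0833.

Call:
{"op": "send_rows", "data": {"rows": "0 0 0 0 0 -0.0333 -1;0 0 0 0 0 -0.0833 -1;0 0 0 0 0 -0.1333 -1;0 0 0 0 0 -0.1333 -1;0 0 0 0 0 -0.1333 -1"}}

```text
time: 17.55
eef_pos: [0.4269, -0.1637, 0.1041]
tcp_rot: [0.796, 0.605, -0.0, -0.001]
contact_force: [-0.5, 0.2, -0.8]
opening: 0.221
finger_force: 29.5
```

```bash
python3 plan.py .557,-.123,.1,90 .557,-.123,.032,90; python3 - <<'E'
from h import *
a=look("side",["hex_bolt","plug_b"])["color"];b=look("top",["hex_bolt","plug_b"])["color"]
f=lambda i,x,y,w,h,k:cv2.resize(i[y:y+h,x:x+w],None,fx=k,fy=k,interpolation=cv2.INTER_CUBIC)
cv2.imwrite("pics/c3.png",np.hstack([f(a,240,140,120,100,4),f(b,270,140,160,200,2)])[:,:,::-1])
E
```

```text
t 17.55 P [ 0.4269 -0.1637  0.1041] a 74.5 tiltz [-0.002  0.001 -1.   ] open 0.221 ff 29.500482380390167 q [-0.59 -0.01  2.21  0.    0.95 -0.32] F [-0.5  0.2 -0.8]
.557,-.123,.1,90 turn [ -0.1  -0.  -15.5] shift [ 74.  114.6   3.9]
.557,-.123,.032,90 turn [ -0.1  -0.  -15.5] shift [ 73.9 114.7  71.9]
side plug_b 0.44 [ 0.4234 -0.1479  0.0872] px [302. 184.]
side plug_b 0.41 [ 0.4108 -0.012   0.012 ] px [283. 225.]
top plug_b 0.7 [ 0.4219 -0.0086  0.011 ] px [260. 239.]
top plug_b 0.44 [ 0.3208 -0.2746  0.0535] px [379. 283.]
top plug_b 0.41 [0.332  0.2879 0.03  ] px [129. 277.]
```

View pics/c3.png

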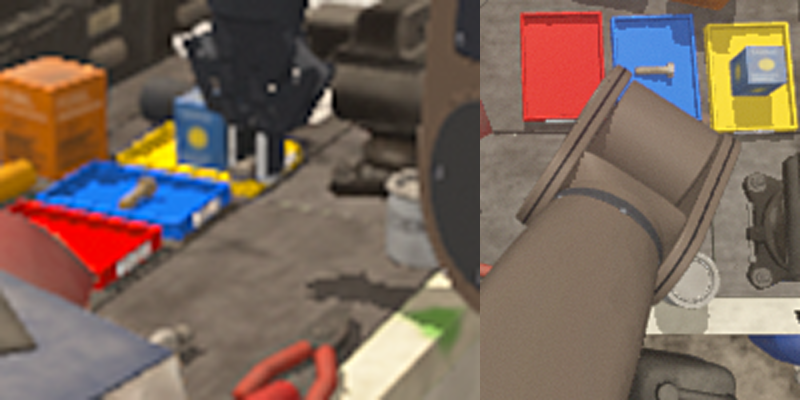

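The plug is held, visible between the fingertips at about (302,184). The bolt lies flat inside the blue tray at (345,175) in the top view. I'll set this plug in the far half of the red tray, at x = 0.611.

```bash
python3 plan.py .611,-.123,.1,90
```

```text
t 17.85 P [ 0.4271 -0.1639  0.1043] a 74.5 tiltz [-0.002  0.001 -1.   ] open 0.224 ff 29.500721991062164 q [-0.59 -0.01  2.21  0.    0.95 -0.32] F [ 0.4 -1.1 -1. ]
.611,-.123,.1,90 turn [ -0.1  -0.  -15.5] shift [ 88.5 166.3   4.1]
```

In the tool's units: 166 mm / 600 = 0.2767, 88.5 mm / 600 = 0.1475, -15.5 degrees / 360 = -0.0431.

Call:
{"op": "send_rows", "data": {"rows": "0 0 -0.0111 0.025 0.0467 0 -1;0 0 -0.0222 0.05 0.095 0 -1;0 0 -0.0333 0.08 0.15 0 -1;0 0 -0.0431 0.1117 0.21 0 -1;0 0 -0.0431 0.1367 0.2567 0 -1;0 0 -0.0431 0.1475 0.2767 0 -1;0 0 -0.0431 0.1475 0.2767 0 -1;0 0 -0.0431 0.1475 0.2767 0 -1"}}

```text
time: 18.85
eef_pos: [0.61, -0.1233, 0.1048]
tcp_rot: [0.707, 0.707, -0.0, -0.001]
contact_force: [-0.3, -0.0, 0.1]
opening: 0.224
finger_force: 29.6
```

```bash
python3 plan.py .611,-.123,.032,90
```

```text
t 18.85 P [ 0.61   -0.1233  0.1048] a 90.0 tiltz [-0.002  0.    -1.   ] open 0.224 ff 29.567644894123077 q [-0.36  0.33  1.81 -0.    1.   -0.36] F [-0.3 -0.   0.1]
.611,-.123,.032,90 turn [-0.1 -0.   0. ] shift [ 0.3  1.1 72.8]
```

In the tool's units: 73.5 mm / 600 = 0.1225, 72 mm / 600 = 0.12.

Call:
{"op": "send_rows", "data": {"rows": "0 0 0 0 0.0017 0.0417 -1;0 0 0 0 0.0017 0.08 -1;0 0 0 0 0.0017 0.1033 -1;0 0 0 0 0.0017 0.115 -1;0 0 0 0 0.0017 0.12 -1;0 0 0 0 0.0017 0.1225 -1;0 0 0 0 0.0017 0.1225 -1;0 0 0 0 0.0017 0.1225 -1"}}

```text
time: 19.85
eef_pos: [0.6125, -0.1233, 0.0324]
tcp_rot: [0.707, 0.707, 0.0, 0.0]
contact_force: [-0.5, 1.1, -0.2]
opening: 0.228
finger_force: 29.6
```

In the tool's units: 2 mm / 600 = 0.0033, 1 mm / 600 = 0.0017.

Call:
{"op": "send_rows", "data": {"rows": "0 0 0 0 0 0.0017 -1;0 0 0 0 0 0.0033 -1;0 0 0 0 0 0.0033 -1"}}

```text
time: 20.23
eef_pos: [0.6123, -0.1232, 0.0301]
tcp_rot: [0.707, 0.707, 0.0, 0.0]
contact_force: [-1.3, 0.5, 1.5]
opening: 0.224
finger_force: 29.7
```

In the tool's units: -90 mm / 600 = -0.15, -40 mm / 600 = -0.0667.

Call:
{"op": "send_rows", "data": {"rows": "0 0 0 0 0 0.0005 -0.48;0 0 0 0 0 0 -0.4;0 0 0 0 0 0 -0.32;0 0 0 0 0 0 -0.32;0 0 0 0 0 -0.025 -0.32;0 0 0 0 0 -0.0667 -0.32;0 0 0 0 0 -0.15 -0.32;0 0 0 0 0 -0.15 0"}}

```text
time: 21.22
eef_pos: [0.6159, -0.1245, 0.1268]
tcp_rot: [0.707, 0.707, 0.003, 0.006]
contact_force: [0.0, -1.3, -0.1]
opening: 0.498
finger_force: 0.0
```

```bash
python3 plan.py .421,-.009,.12,73; python3 - <<'E'
from h import *
look("side",["plug_b"])
look("top",["plug_b"])
E
```

```text
t 21.23 P [ 0.6159 -0.1245  0.1268] a 90.0 tiltz [ 0.011 -0.004 -1.   ] open 0.498 ff 0.0 q [-0.36  0.31  1.79  0.    1.03 -0.36] F [ 0.  -1.3 -0.1]
.421,-.009,.12,73 turn [ 0.7  0.1 17. ] shift [ 115.6 -194.9    4.1]
side plug_b 0.61 [ 0.4127 -0.0142  0.0159] px [283. 223.]
```

In the tool's units: -192 mm / 600 = -0.32, 115 mm / 600 = 0.1917, 17 degrees / 360 = 0.0472.

Call:
{"op": "send_rows", "data": {"rows": "0 0 0.0111 0.0317 -0.0533 0 0;0 0 0.0222 0.0633 -0.1067 0 0;0 0 0.0333 0.095 -0.16 0 0;0 0 0.0472 0.1267 -0.2133 0 0;0 0 0.0472 0.16 -0.2667 0 0;0 0 0.0472 0.1917 -0.32 0 0;0 0 0.0472 0.1917 -0.32 0 0;0 0 0.0472 0.1917 -0.32 0 0"}}

```text
time: 22.42
eef_pos: [0.4203, -0.0084, 0.1195]
tcp_rot: [0.804, 0.595, -0.0, -0.0]
contact_force: [0.7, 0.9, 0.3]
opening: 0.501
finger_force: 0.0
```

```bash
python3 plan.py .421,-.009,.025,73;python3 - <<'E'
from h import *
a=look("side",["plug_b"])["color"];b=look("top",["plug_b"])["color"]
f=lambda i,x,y,w,h,k:cv2.resize(i[y:y+h,x:x+w],None,fx=k,fy=k,interpolation=cv2.INTER_CUBIC)
cv2.imwrite("pics/c4.png",np.hstack([f(a,240,140,120,100,4),f(b,230,140,160,200,2)])[:,:,::-1])
E
```

```text
t 22.43 P [ 0.4203 -0.0084  0.1195] a 73.0 tiltz [-0. -0. -1.] open 0.501 ff 0.0 q [-0.26 -0.13  2.29 -0.    0.99  0.03] F [0.7 0.9 0.3]
.421,-.009,.025,73 turn [-0.  0.  0.] shift [-0.3  0.8 94.5]
side plug_b 0.41 [ 0.4111 -0.0142  0.0157] px [284. 224.]
top plug_b 0.48 [ 0.6149 -0.13    0.0254] px [311. 159.]
```

View pics/c4.png

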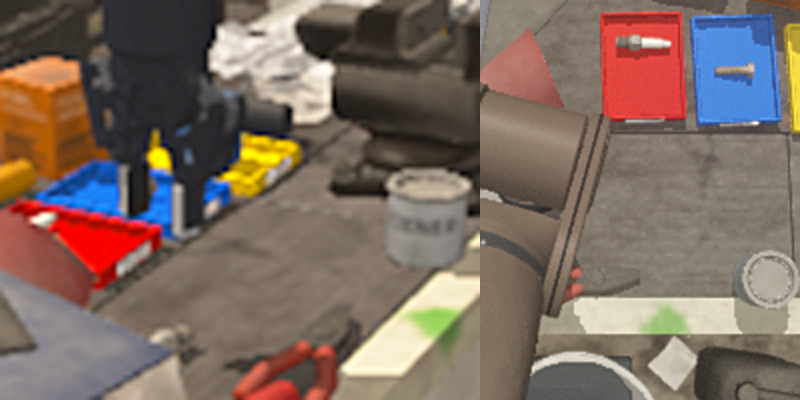

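Plug 1 lies flat in the far half of the red tray at top-view (311,161), and the gripper is above the other plug. Descending.

In the tool's units: 94.5 mm / 600 = 0.1575, 94 mm / 600 = 0.1567.

Call:
{"op": "send_rows", "data": {"rows": "0 0 0 0 0.0008 0.05 0;0 0 0 0 0.0008 0.1 0;0 0 0 0 0.0008 0.1333 0;0 0 0 0 0.0008 0.15 0;0 0 0 0 0.0008 0.1567 0;0 0 0 0 0.0008 0.1575 0;0 0 0 0 0.0008 0.1575 0"}}

```text
time: 23.5
eef_pos: [0.4213, -0.0086, 0.026]
tcp_rot: [0.804, 0.595, 0.001, 0.001]
contact_force: [0.1, 0.9, -0.0]
opening: 0.506
finger_force: 0.0
```

Call:
{"op": "send_rows", "data": {"rows": "0 0 0 0 0 0 -0.6;0 0 0 0 0 0 -1;0 0 0 0 0 0 -1;0 0 0 0 0 0 -1", "grip_force": 30}}

```text
time: 24.0
eef_pos: [0.421, -0.0085, 0.0258]
tcp_rot: [0.804, 0.595, 0.0, 0.0]
contact_force: [-0.8, 0.6, 5.9]
opening: 0.223
finger_force: 29.4
```

In the tool's units: -80 mm / 600 = -0.1333, -50 mm / 600 = -0.0833.

Call:
{"op": "send_rows", "data": {"rows": "0 0 0 0 0 -0.0333 -1;0 0 0 0 0 -0.0833 -1;0 0 0 0 0 -0.1333 -1;0 0 0 0 0 -0.1333 -1;0 0 0 0 0 -0.1333 -1"}}

```text
time: 24.62
eef_pos: [0.4198, -0.0083, 0.1041]
tcp_rot: [0.804, 0.595, -0.001, -0.001]
contact_force: [0.5, 0.3, -0.5]
opening: 0.225
finger_force: 29.5
```

```bash
python3 plan.py .556,-.140,.1,90
```

```text
t 24.62 P [ 0.4198 -0.0083  0.1041] a 73.0 tiltz [-0.002  0.    -1.   ] open 0.225 ff 29.493168890476227 q [-0.26 -0.1   2.29 -0.    0.95  0.03] F [ 0.5  0.3 -0.5]
.556,-.140,.1,90 turn [ -0.1  -0.  -17. ] shift [-86.2 168.7   3.8]
```

In the tool's units: 168.5 mm / 600 = 0.2808, 156 mm / 600 = 0.26, -17 degrees / 360 = -0.0472.

Call:
{"op": "send_rows", "data": {"rows": "0 0 -0.0111 -0.0233 0.0467 0 -1;0 0 -0.0222 -0.0483 0.095 0 -1;0 0 -0.0333 -0.0767 0.15 0 -1;0 0 -0.0472 -0.1067 0.21 0 -1;0 0 -0.0472 -0.1333 0.26 0 -1;0 0 -0.0472 -0.1433 0.2808 0 -1;0 0 -0.0472 -0.1433 0.2808 0 -1;0 0 -0.0472 -0.1433 0.2808 0 -1"}}

```text
time: 25.62
eef_pos: [0.5554, -0.1388, 0.1043]
tcp_rot: [0.707, 0.707, -0.0, -0.001]
contact_force: [-0.3, -0.2, -1.0]
opening: 0.221
finger_force: 29.5
```

```bash
python3 plan.py .556,-.140,.032,90;python3 - <<'E'
from h import *
a=look("side",["plug_b"])["color"];b=look("top",["plug_b"])["color"]
f=lambda i,x,y,w,h,k:cv2.resize(i[y:y+h,x:x+w],None,fx=k,fy=k,interpolation=cv2.INTER_CUBIC)
cv2.imwrite("pics/c5.png",np.hstack([f(a,220,140,120,100,4),f(b,230,140,160,200,2)])[:,:,::-1])
E
```

```text
t 25.62 P [ 0.5554 -0.1388  0.1043] a 90.1 tiltz [-0.002  0.001 -1.   ] open 0.221 ff 29.510704278945923 q [-0.42  0.23  1.94  0.    0.97 -0.42] F [-0.3 -0.2 -1. ]
.556,-.140,.032,90 turn [-0.1 -0.1  0.1] shift [-1.3  0.7 72.3]
side plug_b 0.56 [ 0.5533 -0.1221  0.0886] px [260. 179.]
```

View pics/c5.png

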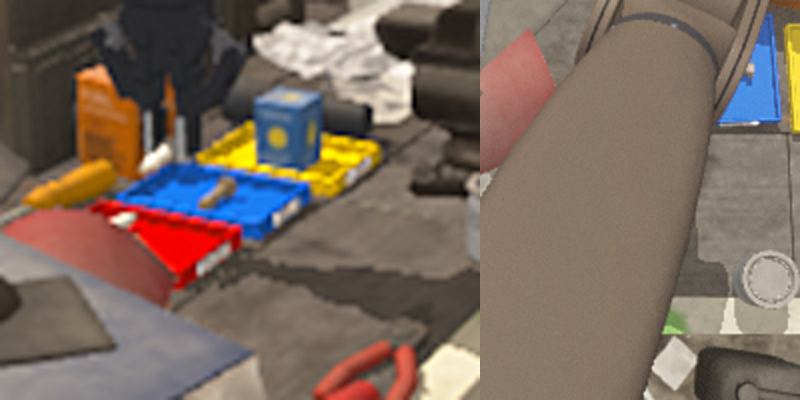

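The second plug is held level at side-view (259,179), z about 0.089. Lowering it.

In the tool's units: 74.5 mm / 600 = 0.1242, 73.5 mm / 600 = 0.1225.

Call:
{"op": "send_rows", "data": {"rows": "0 0 0 -0.0017 0 0.0417 -1;0 0 0 -0.0017 0 0.08 -1;0 0 0 -0.0017 0 0.1033 -1;0 0 0 -0.0017 0 0.115 -1;0 0 0 -0.0017 0 0.12 -1;0 0 0 -0.0017 0 0.1225 -1;0 0 0 -0.0017 0 0.1242 -1;0 0 0 -0.0017 0 0.1242 -1"}}

```text
time: 26.82
eef_pos: [0.5569, -0.141, 0.0312]
tcp_rot: [0.707, 0.707, 0.0, 0.0]
contact_force: [0.7, -0.5, -0.1]
opening: 0.226
finger_force: 29.5
```

In the tool's units: 1 mm / 600 = 0.0017.

Call:
{"op": "send_rows", "data": {"rows": "0 0 0 0 0 0.0017 -1;0 0 0 0 0 0.0017 -1"}}

```text
time: 27.08
eef_pos: [0.5569, -0.141, 0.0301]
tcp_rot: [0.707, 0.707, 0.0, 0.0]
contact_force: [0.5, 0.5, 0.8]
opening: 0.225
finger_force: 29.5
```

In the tool's units: -150 mm / 600 = -0.25, -90 mm / 600 = -0.15.

Call:
{"op": "send_rows", "data": {"rows": "0 0 0 0 0 0.0008 -0.48;0 0 0 0 0 0.0008 -0.4;0 0 0 0 0 0.0008 -0.32;0 0 0 0 0 0 -0.32;0 0 0 0 0 -0.025 -0.32;0 0 0 0 0 -0.0667 -0.32;0 0 0 0 0 -0.15 -0.32;0 0 0 0 0 -0.25 -0.32"}}

```text
time: 28.08
eef_pos: [0.556, -0.1406, 0.1812]
tcp_rot: [0.707, 0.707, -0.0, -0.001]
contact_force: [0.2, -1.1, 0.2]
opening: 0.343
finger_force: 0.0
```

In the tool's units: -200 mm / 600 = -0.3333, -150 mm / 600 = -0.25.

Call:
{"op": "send_rows", "data": {"rows": "0 0 0 0.0667 -0.0667 -0.0833 -0.3;0 0 0 0 -0.1 -0.1667 -0.3;0 0 0 -0.0833 -0.15 -0.2167 -0.3;0 0 0 -0.1667 -0.1833 -0.2167 -0.3;0 0 0 -0.25 -0.2167 -0.2167 -0.3;0 0 0 -0.3333 -0.25 -0.2167 -0.3;0 0 0 -0.3333 -0.25 -0.2167 -0.3;0 0 0 -0.3333 -0.25 -0.2167 -0.3"}}

```text
time: 29.08
eef_pos: [0.4068, -0.3405, 0.3104]
tcp_rot: [0.707, 0.707, 0.0, 0.0]
contact_force: [0.2, -0.4, -0.1]
opening: 0.35
finger_force: 0.0
```

```bash
python3 plan.py; python3 - <<'E'
from h import *
N=["plug_a","hex_bolt","bulb_carton","tape_rule","hardener_tin"]
p=look("top",N);a=look("side",N)["color"];b=p["color"]
f=lambda i,x,y,w,h,k:cv2.resize(i[y:y+h,x:x+w],None,fx=k,fy=k,interpolation=cv2.INTER_CUBIC)
cv2.imwrite("pics/c6.png",np.vstack([f(a,220,150,120,60,5),f(b,280,140,150,75,4)])[:,:,::-1])
E
```

```text
t 29.07 P [ 0.4068 -0.3405  0.3104] a 90.0 tiltz [ 0.001  0.    -1.   ] open 0.35 ff 0.0 q [-0.89 -0.08  1.87  0.    1.35 -0.89] F [ 0.2 -0.4 -0.1]
top plug_a 0.58 [ 0.6117 -0.1289  0.0238] px [310. 160.]
top plug_a 0.55 [ 0.5884 -0.1298  0.0021] px [310. 172.]
top plug_a 0.44 [ 0.5569 -0.1396  0.0168] px [315. 183.]
top hex_bolt 0.59 [ 0.5815 -0.2473  0.0155] px [359. 174.]
top hex_bolt 0.53 [ 0.5585 -0.138   0.0165] px [314. 183.]
top bulb_carton 0.67 [ 0.5682 -0.3525  0.0668] px [410. 173.]
top tape_rule 0.94 [0.3338 0.2902 0.0317] px [128. 276.]
top hardener_tin 0.76 [ 0.3274 -0.2605  0.0549] px [373. 280.]
side plug_a 0.45 [ 0.5512 -0.137   0.0138] px [264. 200.]
side hex_bolt 0.69 [ 0.5508 -0.1357  0.0191] px [263. 198.]
side hex_bolt 0.48 [ 0.5784 -0.2488  0.0191] px [274. 186.]
side bulb_carton 0.84 [ 0.5568 -0.34    0.0439] px [292. 172.]
side tape_rule 0.6 [0.3199 0.3065 0.0335] px [247. 284.]
side hardener_tin 0.53 [ 0.578  -0.2481  0.0162] px [274. 187.]
side hardener_tin 0.5 [ 0.3408 -0.2351  0.0228] px [338. 199.]
```

View pics/c6.png

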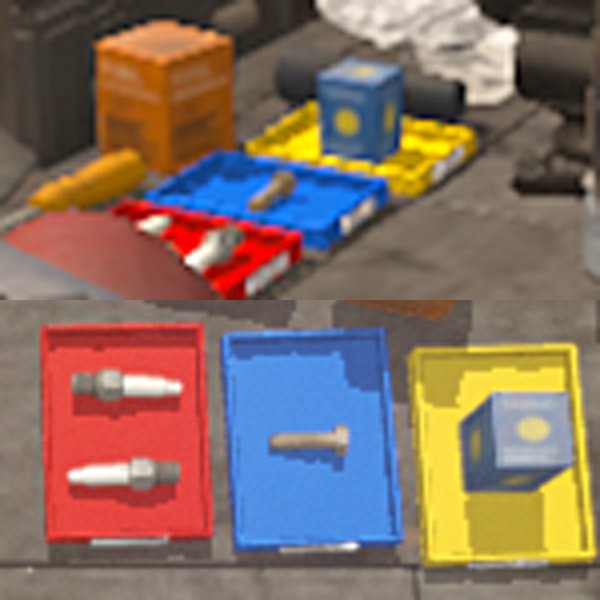

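Every part lies clear of the walls: plugs in red, bolt in blue and the carton upright near the middle of yellow. The arm is clear and the tin and tape haven't moved, so I'll hand in.

```bash
python3 -c "
from plant import ctrl
print(ctrl.sign_off())"
```

```text
the job is handed in; nothing more can be done
None
```

The job is handed in after about 29 s of robot time: both plugs are in the red tray, the bolt in the blue and the carton upright in the yellow; the final pictures show every part flat and clear of the walls, with the tape rule and tin where they were, though the sign-off gave no verdict.

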